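Prop the keepsake case open like its twin

ROBOT

A 6-joint arm with a two-finger parallel gripper is mounted at the origin on the work surface. World frame = base frame: x ahead of the robot, y to its left, z up, the work surface at z = 0. Lengths are in m, angles in rad, forces in N, time in s.
With the tool pointing down it reaches from about 0.35 to 0.875 m from the base axis. Payload 4.2 kg.
Tool frame: the origin (TCP) lies midway between the tips of the shut fingers; the grasp point (between the pads) lies 19 mm behind it; z points along the fingers, y is the line along which they close (so a half turn about z gives the same grasp; the last joint's range is limited). The gripper opens to 85 mm and grips with 20 to 120 N. Pads are 22 mm wide; open, the fingers measure 114 mm over their backs; the gripper's body (76 mm by 85 mm) begins 54 mm behind the grasp point. The pads swing forward as they close: fully open they stand 13 mm farther back than shut.
Start: joints at [-0.902, 0.385, 0.008, 0, -1.194, -0.259], TCP at [0.249, -0.573, 0.231] pointing down, gripper open.
Joint ranges: [-3.14, 3.14], [-1.21, 2.06], [-1.07, 1.41], [-3.16, 2.05], [-2.99, -0.16], [-3.1, 3.1]. Speed limits (rad/s): [2.79, 2.79, 3.14, 3.14, 3.14, 3.14].

INTERFACE

Orientations are given as a 3x3 rotation matrix whose columns are the frame's x, y, z axes.
In Python, from cell import state, capture, hand_in gives the robot as it stands.
- The arm moves only by the tool send_rows, never from a script. Its argument "motion" is a list of rows, each a list of 7 numbers: the shift along the tool's x, y, z in units of 25 mm (1.0 is 25 mm), then the turn, a rotation vector about the tool's x, y, z in units of 0.08 rad (1.0 is 0.08 rad), then the closure, from -1 (fully open) to 1 (shut), so that 0 is half open. A call has 1 to 5 rows; each row shifts and turns the commanded pose from where the row before left it, along the tool's axes as they then stand; what a row does not reach is not made up. A row lasts 1/10 s, in which the tool goes at most 50 mm and 8.59 degrees, less where a joint would pass 70% of its speed; a pose out of reach is approached as far as the arm can. A call with a number of a shift or a turn outside -1 to 1 is refused whole. A call with a gripper value outside its range is refused whole. The fingers move at their own pace and stop on an object; "squeeze" is the grip in N (left out, the last holds). Time passes only in rows, so rows that do not move let the fingers close. It gives the time, the measured TCP pose, the force, the opening and the grip force at its end, in the units of the state.
- state(): the state, without advancing time (a new reading comes with each control period).
- capture(name): name is "scene" or "top"; returns a dict with "img" (480x640x3 uint8, blue, green, red), "fov_y" (degrees; the focal length in pixels is half the picture's height over the tangent of half this angle, whatever the lens; pixels are square), "cx", "cy" (the principal point, pixels), "k1" (the pictures are not rectified: a ray, as slopes to the right and down, at radius r is drawn at 1 + k1 r^2 times it, then the intrinsics apply), "R" (3x3) and "t" (3): a world point X has camera coordinates R X + t. Camera axes: x right, y down, z forward; pixel columns grow to the right and rows downward; lengths in m; the calibration is good to about 2 mm. A picture is of the moment at which its call begins. There is no depth.
- hand_in(): hands the job in; it is judged then, once.
The state is a dict: "t": time; "joint_positions": joint angles; "joint_vel": joint speeds; "effort": joint torques, N m; "eef_pos": TCP position; "eef_rot": TCP orientation; "wrist_force": force on the tool from outside, world axes, zero at the start; "wrist_torque": the same for the moment, N m; "finger_gap": opening from 0.0 (shut) to 1.0 (fully open); "finger_force": force on a finger pad.
Only numpy, scipy, OpenCV 4.12 (cv2) and the standard library are available. Lean on these libraries where they do the work, as an engineer would, in place of code of your own. Each camera call takes 0.05 s, during which the arm holds its last target. There are 200 camera calls.

TASK

On the shop's display board, open the red keepsake case so that its lid stands at the same angle as the lid of the blue case beside it, and leave it standing there by itself. Go gently: the stiff lid gives and springs back when you let go. Leave the blue case's lid as it is and do not disturb the ornaments around them.

Things in the scene. Friction and masses are not known exactly. Their poses are not given: they have to be found in the camera images.
- red_lid: Lid of the red case, to be raised: stiff plate 174 mm front to back, 140 wide, 10 thick, gold front edge. Origin: on the hinge line, middle of the lid's rear edge, underside. Own x points from front lip to hinge (towards the robot's left, +y, give or take 20 degrees), y along the hinge, z out of the outer face; shut, x is level, z up; opening swings the front edge up and back. Starts nearly shut (0 to 17 degrees).
- red_pivot (a point): The same point, on the hinge line. The hinge is stiff and stays where put, turning only under about 6 to 12 N at the lip; but lid and hinge are elastic: after being pushed up, the lid springs back down by 8 to 15 degrees when let go (it differs: the lid weighs 0.3 to 0.9 kg); pushed down, it springs up again by 3 to 10 degrees. Do not push harder than 35 N.
- red_lip (a point): Middle of the red lid's front edge, on its underside, 174 mm from the hinge line. The lid's front 24 mm overhangs the case's front wall along the full width, so a fingertip fits underneath; below it the front is free down to the display board.
- blue_lid: Lid of the blue case, the sample: same size, origin and axes as red_lid; it stands open at 40 to 75 degrees and must stay so.
- blue_lip (a point): Middle of the blue lid's front edge, on its underside, 174 mm from the hinge line.
- red_case: Red open-topped wooden case fixed to the display board, 150 mm deep (x) x 140 mm wide (y) x 90 mm high; origin at the centre of its underside, which lies 30 mm above the table; front (lip side) to its -x, which looks to the robot's right. The hinge is on its far (+x) top edge. Parallel to the blue case, 200 mm from it centre to centre; either may be the nearer one.
- blue_case: Blue case, same build and origin, fixed to the same display board.
- board: Fixed wooden display board under the cases, 240 mm deep (x) x 440 mm wide (y) x 30 mm high; origin at the centre of its underside.
- gnome: Bystander: loose gnome figure with red pointed hat, 52 mm across, 125 mm high, on the table behind the hinge side of the board; origin at its foot.
- candle_red: Bystander: loose red candle, 42 mm across, 96 mm high with its flame, on the table on the board's lip side, towards the end nearer the robot; origin at its foot.
- candle_blue: Bystander: loose blue candle, 42 mm across, 96 mm high with its flame, on the table on the board's lip side, towards the far end; origin at its foot.
- tin_front: Bystander: loose round tin, dark with red lid, 84 mm across, 47 mm high, on the table before the middle of the board's lip side; origin at its foot.
- tin_side: Bystander: loose round tin, dark with green lid, 84 mm across, 47 mm high, on the table behind the hinge side of the board; origin at its foot.
- gnome_side: Bystander: loose gnome figure with blue hat, 52 mm across, 125 mm high, on the table behind the hinge side of the board; origin at its foot.

How it is judged:
By the outcome, as a careful person would: the job done as asked, in the order asked, and still so for the second after the job is handed in, with the robot touching nothing.
It also fails if it takes over 58 s, if anything falls off the work surface, if the arm or the gripper's body presses on something with over 40 N, if the wrist force passes 120 N, or if a joint passes its speed limit or range.

## Working session

There is one attempt and no reset: what is moved stays moved. The work goes in short steps, Python scripts to look and compute and a tool call to move; the robot and the scene stay as the last step left them, time stands still between calls to the robot, and variables do not carry over. Pictures are saved under pics/ and viewed, at most 10 in all, crops included, and the job is handed in when it is done.

Besides the shell and the picture viewer there is one more tool, called after "Request:" as name(argument=value, ...) on one line, values as JSON. send_rows: Moves the arm, as the interface text tells. Its arguments: {"type":"object","properties":{"motion":{"type":"array"},"squeeze":{"type":"number"}},"required":["motion"]}

```bash
mkdir -p pics; ls; python3 - <<'E'
from cell import state,capture
import cv2
s=state();print({k:s[k] for k in('t','eef_pos','eef_rot','wrist_force','finger_gap')})
for n in('scene','top'):
    c=capture(n);cv2.imwrite(f'pics/{n}0.png',c['img'])
    print(n,{k:c[k] for k in c if k!='img'})
E
```

```text
pics
{'t': 0.0, 'eef_pos': array([ 0.24880043, -0.57269954,  0.23020394]), 'eef_rot': array([[-9.17266784e-01, -3.98272086e-01, -9.96527649e-04],
       [-3.98273314e-01,  9.17264635e-01,  1.98913920e-03],
       [ 1.21860953e-04,  2.22146168e-03, -9.99997525e-01]]), 'wrist_force': array([ 0.27645291, -0.40257973, -0.88709428]), 'finger_gap': 1.000178765108748}
scene {'fov_y': 48.79166271542124, 'cx': 325.4586870567084, 'cy': 239.6525052446358, 'k1': -0.10288030311132228, 'R': array([[-0.37442427,  0.92725515,  0.00208673],
       [ 0.80770798,  0.32725496, -0.49042024],
       [-0.45542758, -0.18193978, -0.87148358]]), 't': array([ 0.13485841, -0.42403778,  1.31244074])}
top {'fov_y': 46.764488012184884, 'cx': 317.7502307622754, 'cy': 250.27792118710937, 'k1': -0.10072364057314065, 'R': array([[-0.01995817, -0.99979874, -0.00203662],
       [-0.98289254,  0.01999365, -0.18309153],
       [ 0.1830954 , -0.00165239, -0.98309376]]), 't': array([0.07574979, 0.58341641, 1.03640804])}
```

View pics/scene0.png

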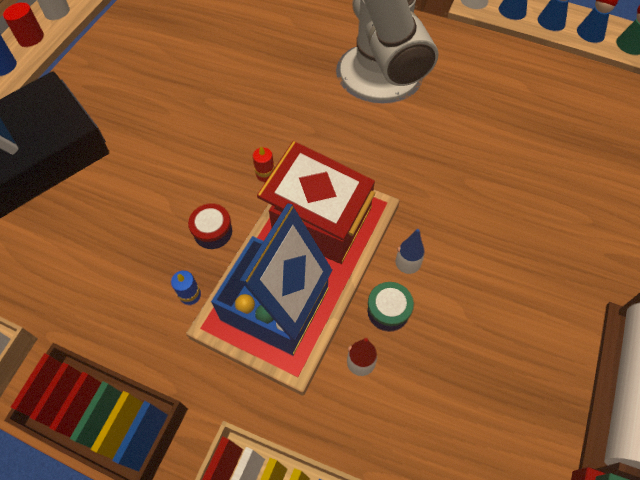

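View pics/top0.png

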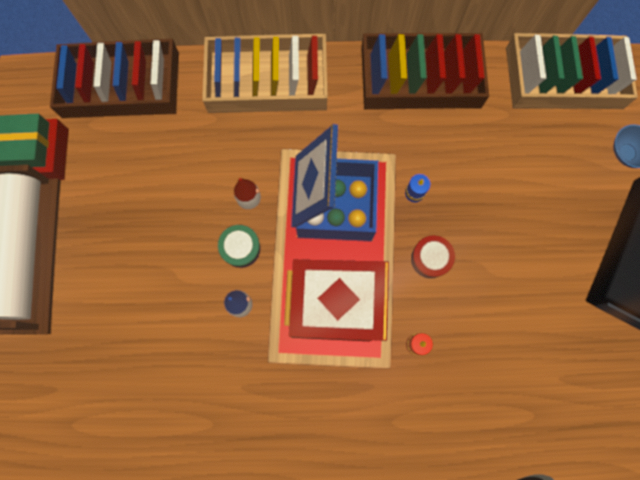

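```bash
python3 - <<'E'
import cv2
def crop(n,x0,y0,x1,y1,s,o):
    im=cv2.resize(cv2.imread(f'pics/{n}0.png')[y0:y1,x0:x1],None,fx=s,fy=s,interpolation=cv2.INTER_CUBIC)
    for x in range(x0,x1,10): cv2.line(im,(int((x-x0+.5)*s),0),(int((x-x0+.5)*s),12 if x%50==0 else 5),(0,255,255),1)
    for y in range(y0,y1,10): cv2.line(im,(0,int((y-y0+.5)*s)),(12 if y%50==0 else 5,int((y-y0+.5)*s)),(0,255,255),1)
    cv2.imwrite(f'pics/{o}.png',im)
crop('scene',210,140,380,290,4,'s1'); crop('top',270,120,400,350,2.6,'t1')
E
```

```text
(no output)
```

View pics/s1.png

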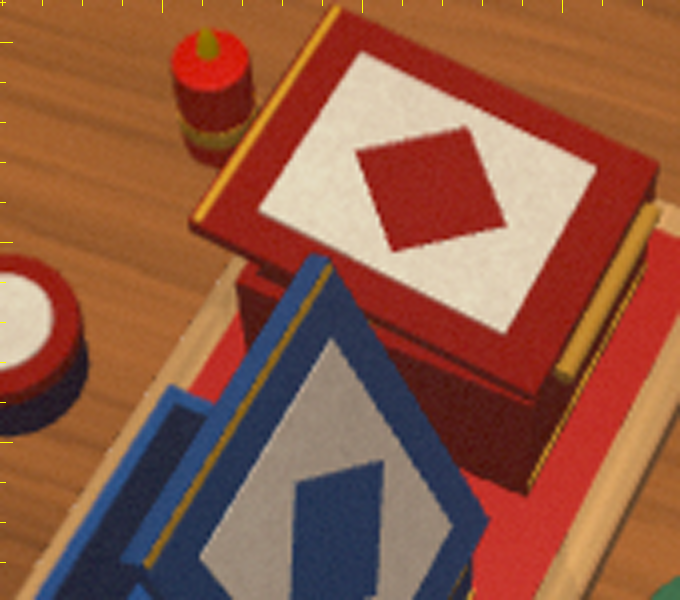

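View pics/t1.png

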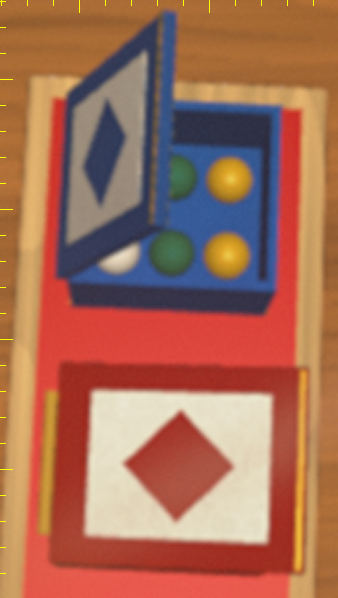

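```bash
cat > fit.py <<'E'
import numpy as np,cv2
from scipy.optimize import least_squares
def project(c,X):
    f=240/np.tan(np.radians(c['fov_y']/2)); p=np.asarray(X)@np.array(c['R']).T+c['t']
    s=p[:,:2]/p[:,2:]; r2=(s**2).sum(1,keepdims=True)
    return s*(1+c['k1']*r2)*f+[c['cx'],c['cy']]
def Rz(a): return np.array([[np.cos(a),-np.sin(a),0],[np.sin(a),np.cos(a),0],[0,0,1]])
def lid(pv,yaw,th,L):
    # opening lifts -x end: rotate about +y by +th
    c,s=np.cos(th),np.sin(th); Ry=np.array([[c,0,s],[0,1,0],[-s,0,c]])
    return np.asarray(L)@(Rz(yaw)@Ry).T+pv
E
cat > run1.py <<'E'
from fit import *; from cell import capture; import json
cs={n:capture(n) for n in('scene','top')}
a,b=.07,.174
P=[('scene','r',(-b,a,.01),338,8),('scene','r',(-b,-a,.01),190,222),('scene','r',(0,-a,.01),530,395),('scene','r',(0,a,.01),657,165),
('scene','b',(-b,a,.01),332,265),('scene','b',(-b,-a,.01),150,567),('scene','b',(-b,a,0),318,256),('scene','b',(-b,-a,0),125,560),('scene','b',(0,a,.01),487,520),
('top','r',(-b,a,.01),302,573),('top','r',(-b,-a,.01),307,368),('top','r',(0,-a,.01),60,364),('top','r',(0,a,.01),51,566),
('top','b',(0,a,.01),57,277),('top','b',(0,-a,.01),67,97),('top','b',(-b,a,.01),152,222),('top','b',(-b,-a,.01),160,20),('top','b',(-b,a,0),168,226),('top','b',(-b,-a,0),175,12)]
def px(n,u,v): return (210+u/4-.5,140+v/4-.5) if n=='scene' else (270+u/2.6-.5,120+v/2.6-.5)
def res(p):
    out=[]
    pv={'r':np.array([p[0],p[1],.12]),'b':np.array([p[0],p[1],.12])+Rz(p[2])@[0,-.2,0]}
    for n,k,L,u,v in P:
        X=lid(pv[k],p[2],p[3] if k=='r' else p[4],[L])
        out.append(project(cs[n],X)[0]-px(n,u,v)-(p[5:7] if n=='scene' else p[7:9]))
    return np.array(out)
r=least_squares(lambda p:np.r_[res(p).ravel(),p[5:9]/1.5],[.45,.1,1.57,.1,1.,0,0,0,0],loss='soft_l1')
print(r.x[:2],np.degrees(r.x[2:5]),r.x[5:]);J=r.jac;print('sd deg',np.degrees(np.sqrt(np.diag(np.linalg.inv(J.T@J)))[2:5]))
for q,e in zip(P,res(r.x)):print(q[0],q[1],q[2],e.round(2))
p=r.x
print('red lip',lid(np.array([p[0],p[1],.12]),p[2],p[3],[(-b,0,0)]))
E
python3 run1.py
```

```text
[0.48519592 0.11437985] [86.09024214  8.09124582 67.83248679] [-0.58560397 -0.95991486 -0.79926349  0.27274757]
sd deg [0.28722032 1.14020738 0.49873308]
scene r (-0.174, 0.07, 0.01) [-1.34 -0.93]
scene r (-0.174, -0.07, 0.01) [-0.87  0.33]
scene r (0, -0.07, 0.01) [1.3  0.63]
scene r (0, 0.07, 0.01) [ 1.11 -0.37]
scene b (-0.174, 0.07, 0.01) [ 1.11 -1.95]
scene b (-0.174, -0.07, 0.01) [-1.25  0.38]
scene b (-0.174, 0.07, 0) [-0.81 -0.59]
scene b (-0.174, -0.07, 0) [-0.49  0.59]
scene b (0, 0.07, 0.01) [1.27 0.38]
top r (-0.174, 0.07, 0.01) [1.32 0.83]
top r (-0.174, -0.07, 0.01) [1.6  0.14]
top r (0, -0.07, 0.01) [ 0.38 -0.58]
top r (0, 0.07, 0.01) [-0.55 -0.78]
top b (0, 0.07, 0.01) [-0.7   1.31]
top b (0, -0.07, 0.01) [-0.25 -1.1 ]
top b (-0.174, 0.07, 0.01) [-0.64  1.44]
top b (-0.174, -0.07, 0.01) [ 0.17 -4.34]
top b (-0.174, 0.07, 0) [-0.94  0.8 ]
top b (-0.174, -0.07, 0) [ 0.04 -0.07]
red lip [[ 0.4734498  -0.05748709  0.14449049]]
```

```bash
cat > plan.py <<'E'
from fit import *; from cell import state
from scipy.spatial.transform import Rotation as Ro
import json,sys
HP=np.array([0.4852,0.1144,.12]); YAW=np.radians(86.1); L=.174
h=np.array([np.cos(YAW),np.sin(YAW),0]); up=np.array([0,0,1.])
def Rt(pitch):  # tool y = -(h x up) direction => toward robot
    c,s=np.cos(np.radians(pitch)),np.sin(np.radians(pitch)); z=c*h-s*up; y=-np.cross(h,up); return np.c_[np.cross(y,z),y,z]
def tcp(a,zz): return HP*[1,1,0]+h*a+up*zz      # a: along h from hinge, zz: height
def arc(th,pitch=30,l=.014):
    t=np.radians(th);p=np.radians(pitch); lip=np.array([-L*np.cos(t),.12+L*np.sin(t)])
    q=max(t,p); K=lip+l*np.array([np.cos(q),-np.sin(q)])
    return tcp(*(K-.011*np.array([np.sin(p),np.cos(p)])))
def rows(p,R,p1,R1,n,g=1):
    rv=Ro.from_matrix(R.T@R1).as_rotvec()/n; out=[]
    for i in range(n):
        Rc=R@Ro.from_rotvec(rv*i).as_matrix()
        out.append([round(float(v),2) for v in np.r_[Rc.T@((p1-p)/n)/.025,rv/.08]]+[g])
    return out
def show(r):
    for i in range(0,len(r),5): print(json.dumps(r[i:i+5]))
    print('max',np.abs(np.array(r)[:,:6]).max())
E
python3 - <<'E'
from plan import *
from cell import capture
s=state(); 
show(rows(s['eef_pos'],s['eef_rot'],tcp(-L-.10,.17),Rt(30),20)); print(tcp(-L-.1,.17))
c=capture('top')
from scipy.optimize import fsolve
for n,u,v,z in(('candle_red',422,344,.08),('tin',434,256,.047),('candle_blue',419,185,.08)):
    print(n,fsolve(lambda q:project(c,[[q[0],q[1],z]])[0]-[u,v],[.45,-.1]))
E
```

```text
[[-0.73, 0.59, 0.12, -0.36, -0.59, -0.62, 1], [-0.75, 0.55, 0.17, -0.36, -0.59, -0.62, 1], [-0.77, 0.5, 0.22, -0.36, -0.59, -0.62, 1], [-0.78, 0.46, 0.27, -0.36, -0.59, -0.62, 1], [-0.79, 0.41, 0.32, -0.36, -0.59, -0.62, 1]]
[[-0.79, 0.36, 0.37, -0.36, -0.59, -0.62, 1], [-0.79, 0.31, 0.42, -0.36, -0.59, -0.62, 1], [-0.78, 0.26, 0.46, -0.36, -0.59, -0.62, 1], [-0.77, 0.21, 0.5, -0.36, -0.59, -0.62, 1], [-0.75, 0.15, 0.54, -0.36, -0.59, -0.62, 1]]
[[-0.73, 0.1, 0.58, -0.36, -0.59, -0.62, 1], [-0.71, 0.05, 0.62, -0.36, -0.59, -0.62, 1], [-0.68, -0.0, 0.65, -0.36, -0.59, -0.62, 1], [-0.65, -0.06, 0.68, -0.36, -0.59, -0.62, 1], [-0.61, -0.11, 0.71, -0.36, -0.59, -0.62, 1]]
[[-0.57, -0.16, 0.73, -0.36, -0.59, -0.62, 1], [-0.53, -0.2, 0.75, -0.36, -0.59, -0.62, 1], [-0.48, -0.25, 0.77, -0.36, -0.59, -0.62, 1], [-0.43, -0.3, 0.79, -0.36, -0.59, -0.62, 1], [-0.38, -0.34, 0.8, -0.36, -0.59, -0.62, 1]]
max 0.8
[ 0.46656381 -0.15896549  0.17      ]
candle_red [ 0.39784351 -0.12724516]
tin [ 0.56990361 -0.16607076]
candle_blue [ 0.70659161 -0.13783915]
```

Request:
send_rows(motion=[[-0.73, 0.59, 0.12, -0.36, -0.59, -0.62, 1], [-0.75, 0.55, 0.17, -0.36, -0.59, -0.62, 1], [-0.77, 0.5, 0.22, -0.36, -0.59, -0.62, 1], [-0.78, 0.46, 0.27, -0.36, -0.59, -0.62, 1], [-0.79, 0.41, 0.32, -0.36, -0.59, -0.62, 1]], squeeze=30)

```text
t: 0.75
eef_pos: [0.3038, -0.4685, 0.2166]
eef_rot: [[-0.773, -0.622, 0.129], [-0.583, 0.775, 0.242], [-0.25, 0.112, -0.962]]
wrist_force: [0.1, -0.6, -0.5]
finger_gap: 0.147
finger_force: 0.0
```

Request:
send_rows(motion=[[-0.79, 0.36, 0.37, -0.36, -0.59, -0.62, 1], [-0.79, 0.31, 0.42, -0.36, -0.59, -0.62, 1], [-0.78, 0.26, 0.46, -0.36, -0.59, -0.62, 1], [-0.77, 0.21, 0.5, -0.36, -0.59, -0.62, 1], [-0.75, 0.15, 0.54, -0.36, -0.59, -0.62, 1]])

```text
t: 1.25
eef_pos: [0.3581, -0.3651, 0.2018]
eef_rot: [[-0.556, -0.811, 0.183], [-0.664, 0.566, 0.489], [-0.5, 0.15, -0.853]]
wrist_force: [0.3, 0.2, -0.8]
finger_gap: 0.0
finger_force: 0.0
```

Request:
send_rows(motion=[[-0.73, 0.1, 0.58, -0.36, -0.59, -0.62, 1], [-0.71, 0.05, 0.62, -0.36, -0.59, -0.62, 1], [-0.68, 0.0, 0.65, -0.36, -0.59, -0.62, 1], [-0.65, -0.06, 0.68, -0.36, -0.59, -0.62, 1], [-0.61, -0.11, 0.71, -0.36, -0.59, -0.62, 1]])

```text
t: 1.75
eef_pos: [0.4123, -0.2618, 0.1873]
eef_rot: [[-0.296, -0.942, 0.157], [-0.632, 0.316, 0.708], [-0.716, 0.11, -0.689]]
wrist_force: [0.1, 0.2, 0.4]
finger_gap: 0.002
finger_force: 0.0
```

Request:
send_rows(motion=[[-0.57, -0.16, 0.73, -0.36, -0.59, -0.62, 1], [-0.53, -0.2, 0.75, -0.36, -0.59, -0.62, 1], [-0.48, -0.25, 0.77, -0.36, -0.59, -0.62, 1], [-0.43, -0.3, 0.79, -0.36, -0.59, -0.62, 1], [-0.38, -0.34, 0.8, -0.36, -0.59, -0.62, 1]])

```text
t: 2.25
eef_pos: [0.4663, -0.158, 0.1729]
eef_rot: [[-0.027, -0.998, 0.054], [-0.491, 0.06, 0.869], [-0.871, -0.003, -0.492]]
wrist_force: [0.3, 0.1, -0.2]
finger_gap: 0.001
finger_force: 0.0
```

```bash
python3 - <<'E'
from plan import *
s=state(); R=Rt(30); S=-.008*R[:,1]
print(s['eef_pos'],s['joint_positions'],np.degrees(Ro.from_matrix(s['eef_rot'].T@R).magnitude()))
a=tcp(-L-.05,.122)+S; b=arc(4)+S; 
show(rows(s['eef_pos'],s['eef_rot'],a,R,5)); show(rows(a,R,b,R,3)); print(b)
p=b
for th in range(8,77,4):
    q=arc(th)+S; print(th,[round(float(v),2) for v in R.T@(q-p)/.025]); p=q
E
```

```text
[ 0.46634673 -0.15800733  0.17285944] [-0.57771     0.5650664   0.03508391 -0.86843129 -1.6929949   0.71661889] 0.7254371128871784
[[0.16, -0.07, 0.54, 0.01, 0.02, 0.02, 1], [0.16, -0.07, 0.54, 0.01, 0.02, 0.02, 1], [0.16, -0.07, 0.54, 0.01, 0.02, 0.02, 1], [0.16, -0.07, 0.54, 0.01, 0.02, 0.02, 1], [0.16, -0.07, 0.54, 0.01, 0.02, 0.02, 1]]
max 0.54
[[-0.31, -0.0, 0.7, 0.0, 0.0, 0.0, 1], [-0.31, -0.0, 0.7, 0.0, 0.0, 0.0, 1], [-0.31, -0.0, 0.7, 0.0, 0.0, 0.0, 1]]
max 0.7
[ 0.4818262  -0.0527093   0.11561135]
8 [-0.44, 0.0, -0.2]
12 [-0.46, 0.0, -0.17]
16 [-0.47, 0.0, -0.13]
20 [-0.48, 0.0, -0.1]
24 [-0.48, -0.0, -0.07]
28 [-0.48, 0.0, -0.03]
32 [-0.47, -0.0, -0.0]
36 [-0.45, -0.0, 0.03]
40 [-0.44, 0.0, 0.06]
44 [-0.44, -0.0, 0.09]
48 [-0.43, 0.0, 0.12]
52 [-0.42, 0.0, 0.15]
56 [-0.41, -0.0, 0.18]
60 [-0.39, 0.0, 0.21]
64 [-0.38, -0.0, 0.24]
68 [-0.36, -0.0, 0.26]
72 [-0.34, 0.0, 0.29]
76 [-0.32, -0.0, 0.31]
```

Request:
send_rows(motion=[[0.16, -0.07, 0.54, 0.01, 0.02, 0.02, 1], [0.16, -0.07, 0.54, 0.01, 0.02, 0.02, 1], [0.16, -0.07, 0.54, 0.01, 0.02, 0.02, 1], [0.16, -0.07, 0.54, 0.01, 0.02, 0.02, 1], [0.16, -0.07, 0.54, 0.01, 0.02, 0.02, 1]])

```text
t: 2.75
eef_pos: [0.4778, -0.1101, 0.1216]
eef_rot: [[-0.038, -0.998, 0.059], [-0.499, 0.07, 0.864], [-0.866, 0.003, -0.501]]
wrist_force: [-0.3, 0.6, 0.0]
finger_gap: 0.003
finger_force: 0.0
```

Request:
send_rows(motion=[[-0.23, 0, 0.52, 0, 0, 0, 1], [-0.23, 0, 0.53, 0, 0, 0, 1], [-0.23, 0, 0.53, 0, 0, 0, 1], [-0.24, 0, 0.52, 0, 0, 0, 1]])

```text
t: 3.15
eef_pos: [0.482, -0.0523, 0.1164]
eef_rot: [[-0.037, -0.998, 0.059], [-0.499, 0.069, 0.864], [-0.866, 0.002, -0.5]]
wrist_force: [0.1, -1.2, -0.7]
finger_gap: 0.003
finger_force: 0.0
```

Tip is under the lip, no contact. Now push up slowly.

Request:
send_rows(motion=[[-0.22, 0, -0.1, 0, 0, 0, 1], [-0.22, 0, -0.1, 0, 0, 0, 1], [-0.23, 0, -0.09, 0, 0, 0, 1], [-0.23, 0, -0.08, 0, 0, 0, 1]])

```text
t: 3.55
eef_pos: [0.4823, -0.051, 0.1408]
eef_rot: [[-0.037, -0.998, 0.06], [-0.5, 0.07, 0.863], [-0.865, 0.002, -0.501]]
wrist_force: [-0.3, -0.9, -2.5]
finger_gap: -0.001
finger_force: 0.9
```

Request:
send_rows(motion=[[-0.24, 0, -0.07, 0, 0, 0, 1], [-0.23, 0, -0.06, 0, 0, 0, 1], [-0.24, 0, -0.05, 0, 0, 0, 1], [-0.24, 0, -0.05, 0, 0, 0, 1]])

```text
t: 3.95
eef_pos: [0.4827, -0.0445, 0.1634]
eef_rot: [[-0.038, -0.998, 0.059], [-0.501, 0.071, 0.863], [-0.865, 0.003, -0.502]]
wrist_force: [-1.3, -5.3, -5.1]
finger_gap: 0.001
finger_force: 3.8
```

Request:
send_rows(motion=[[-0.24, 0, -0.04, 0, 0, 0, 1], [-0.24, 0, -0.03, 0, 0, 0, 1], [-0.24, 0, -0.02, 0, 0, 0, 1], [-0.24, 0, -0.01, 0, 0, 0, 1], [-0.24, 0, 0, 0, 0, 0, 1]])

```text
t: 4.45
eef_pos: [0.4837, -0.0324, 0.1906]
eef_rot: [[-0.038, -0.998, 0.059], [-0.502, 0.07, 0.862], [-0.864, 0.003, -0.503]]
wrist_force: [0.6, -8.9, -4.7]
finger_gap: -0.003
finger_force: 4.1
```

Request:
send_rows(motion=[[-0.23, 0, 0, 0, 0, 0, 1], [-0.23, 0, 0.02, 0, 0, 0, 1], [-0.22, 0, 0.02, 0, 0, 0, 1], [-0.22, 0, 0.03, 0, 0, 0, 1], [-0.22, 0, 0.03, 0, 0, 0, 1]])

```text
t: 4.95
eef_pos: [0.4848, -0.0165, 0.2139]
eef_rot: [[-0.038, -0.998, 0.059], [-0.502, 0.07, 0.862], [-0.864, 0.003, -0.504]]
wrist_force: [-1.0, -9.0, -3.5]
finger_gap: 0.002
finger_force: 4.1
```

```bash
python3 - <<'E'
from plan import *
from cell import capture
s=state(); print(s['eef_pos'],s['wrist_force']); R=Rt(30)
for th in (30,34,38,40,42): print(th,arc(th)-.008*R[:,1])
a=[cv2.resize(capture(n)['img'][y:y+240,x:x+250],None,fx=1.6,fy=1.6) for n,x,y in(('scene',190,130),('top',230,120))]
cv2.imwrite('pics/mid.png',np.hstack(a))
E
```

```text
[ 0.48481508 -0.01651418  0.2139036 ] [-1.04570925 -9.03694299 -3.50495246]
30 [ 0.48338292 -0.02987457  0.19047372]
34 [ 0.48378543 -0.02397023  0.19994459]
38 [ 0.48423191 -0.01742114  0.20897956]
40 [ 0.48447095 -0.01391467  0.21331974]
42 [ 0.48472016 -0.01025921  0.21753462]
```

View pics/mid.png

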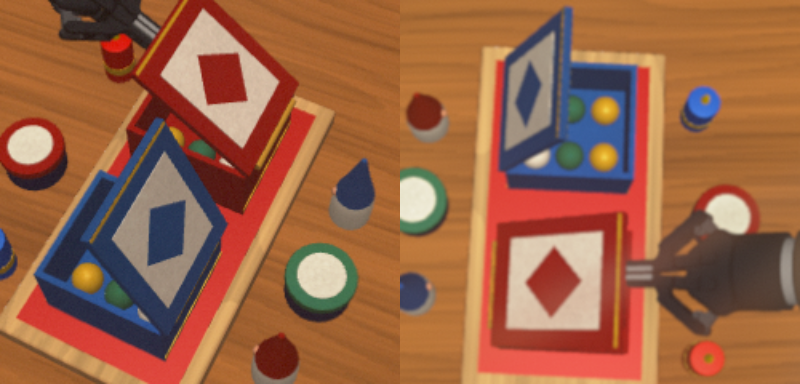

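Request:
send_rows(motion=[[-0.22, 0, 0.05, 0, 0, 0, 1], [-0.22, 0, 0.05, 0, 0, 0, 1], [-0.22, 0, 0.06, 0, 0, 0, 1], [-0.22, 0, 0.06, 0, 0, 0, 1], [-0.21, 0, 0.07, 0, 0, 0, 1]])

```text
t: 5.55
eef_pos: [0.4862, 0.0036, 0.2343]
eef_rot: [[-0.037, -0.998, 0.059], [-0.501, 0.07, 0.862], [-0.864, 0.002, -0.503]]
wrist_force: [-1.4, -9.7, -0.4]
finger_gap: -0.0
finger_force: 3.9
```

Request:
send_rows(motion=[[-0.21, 0, 0.08, 0, 0, 0, 1], [-0.21, 0, 0.09, 0, 0, 0, 1], [-0.2, 0, 0.09, 0, 0, 0, 1], [-0.2, 0, 0.1, 0, 0, 0, 1], [-0.2, 0, 0.1, 0, 0, 0, 1]])

```text
t: 6.05
eef_pos: [0.4878, 0.0266, 0.251]
eef_rot: [[-0.036, -0.998, 0.059], [-0.501, 0.069, 0.863], [-0.865, 0.002, -0.502]]
wrist_force: [0.5, -8.6, -0.7]
finger_gap: -0.0
finger_force: 3.7
```

Request:
send_rows(motion=[[-0.19, 0, 0.11, 0, 0, 0, 1], [-0.19, 0, 0.12, 0, 0, 0, 1], [-0.18, 0, 0.13, 0, 0, 0, 1], [-0.18, 0, 0.13, 0, 0, 0, 1], [-0.18, 0, 0.14, 0, 0, 0, 1]])

```text
t: 6.55
eef_pos: [0.4895, 0.052, 0.2635]
eef_rot: [[-0.036, -0.998, 0.059], [-0.5, 0.069, 0.863], [-0.865, 0.001, -0.501]]
wrist_force: [0.2, -7.3, 1.3]
finger_gap: -0.001
finger_force: 3.5
```

```bash
python3 - <<'E'
from plan import *
s=state(); print(s['eef_pos'],s['wrist_force']); R=Rt(30)
K=s['eef_pos']-HP+.011*(-s['eef_rot'][:,0]); a=K@h; print('K ang',np.degrees(np.arctan2(K[2],-a)),np.hypot(a,K[2]))
for th in (66,70,74,76): print(th,arc(th)-.008*R[:,1])
E
```

```text
[0.48952169 0.05197678 0.26353222] [ 0.19837407 -7.31960201  1.28621348]
K ang 69.74756293210585 0.1631359602252083
66 [0.4883811  0.04344145 0.25664099]
70 [0.48908537 0.05377211 0.26082454]
74 [0.48980778 0.06436877 0.26427559]
76 [0.49017469 0.06975075 0.26572104]
```

Request:
send_rows(motion=[[-0.17, 0, 0.14, 0, 0, 0, 1], [-0.17, 0, 0.15, 0, 0, 0, 1], [-0.16, 0, 0.15, 0, 0, 0, 1], [0, 0, 0, 0, 0, 0, 1]])

```text
t: 6.95
eef_pos: [0.4905, 0.0684, 0.2691]
eef_rot: [[-0.035, -0.998, 0.058], [-0.499, 0.068, 0.864], [-0.866, 0.001, -0.5]]
wrist_force: [-0.2, -7.2, 1.6]
finger_gap: 0.001
finger_force: 3.2
```

```bash
python3 - <<'E'
from plan import *
from cell import capture
s=state(); print(s['eef_pos'],s['wrist_force'])
K=s['eef_pos']-HP+.011*(-s['eef_rot'][:,0]); a=K@h; print('K ang',np.degrees(np.arctan2(K[2],-a)),np.hypot(a,K[2]))
for n in('scene','top'): cv2.imwrite(f'pics/{n}_push.png',capture(n)['img'])
E
```

```text
[0.49047359 0.06838892 0.26908153] [-0.22078769 -7.20382563  1.60386104]
K ang 75.83138405458428 0.16358108901656235
```

Request:
send_rows(motion=[[0.2, 0, -0.15, 0, 0, 0, 1], [0.25, 0, -0.18, 0, 0, 0, 1], [0.25, 0, -0.18, 0, 0, 0, 1], [0.25, 0, -0.18, 0, 0, 0, 1], [0.25, 0, -0.18, 0, 0, 0, 1]])

```text
t: 7.55
eef_pos: [0.4881, 0.035, 0.2522]
eef_rot: [[-0.038, -0.998, 0.058], [-0.497, 0.069, 0.865], [-0.867, 0.004, -0.499]]
wrist_force: [-0.2, -0.0, -1.0]
finger_gap: 0.001
finger_force: 0.0
```

Request:
send_rows(motion=[[0.25, 0, -0.18, 0, 0, 0, 1], [0.33, 0, -0.25, 0, 0, 0, 1], [0.33, 0, -0.25, 0, 0, 0, 1], [0.4, 0, -0.3, 0, 0, 0, 1], [0.4, 0, -0.3, 0, 0, 0, 1]])

```text
t: 8.05
eef_pos: [0.4848, -0.015, 0.231]
eef_rot: [[-0.038, -0.998, 0.059], [-0.499, 0.07, 0.864], [-0.866, 0.003, -0.5]]
wrist_force: [0.1, -0.6, 0.2]
finger_gap: -0.002
finger_force: 0.0
```

```bash
python3 - <<'E'
from plan import *
from cell import capture
s=state(); print(s['eef_pos'],s['wrist_force'])
def crop(im,x0,y0,x1,y1,s):
    im=cv2.resize(im[y0:y1,x0:x1],None,fx=s,fy=s,interpolation=cv2.INTER_CUBIC)
    for x in range(x0,x1,10): cv2.line(im,(int((x-x0+.5)*s),0),(int((x-x0+.5)*s),12 if x%50==0 else 5),(0,255,255),1)
    for y in range(y0,y1,10): cv2.line(im,(0,int((y-y0+.5)*s)),(12 if y%50==0 else 5,int((y-y0+.5)*s)),(0,255,255),1)
    return im
I={n:capture(n)['img'] for n in('scene','top')}
for n in I: cv2.imwrite(f'pics/{n}2.png',I[n])
a=crop(I['scene'],210,110,380,310,3); b=crop(I['top'],275,120,380,350,2.6)
out=np.zeros((600,800,3),np.uint8); out[:a.shape[0],:a.shape[1]]=a; out[:b.shape[0],520:520+b.shape[1]]=b
cv2.imwrite('pics/rel1.png',out)
E
```

```text
[ 0.4848253  -0.01500671  0.23095263] [ 0.14261056 -0.63343376  0.21441421]
```

View pics/rel1.png

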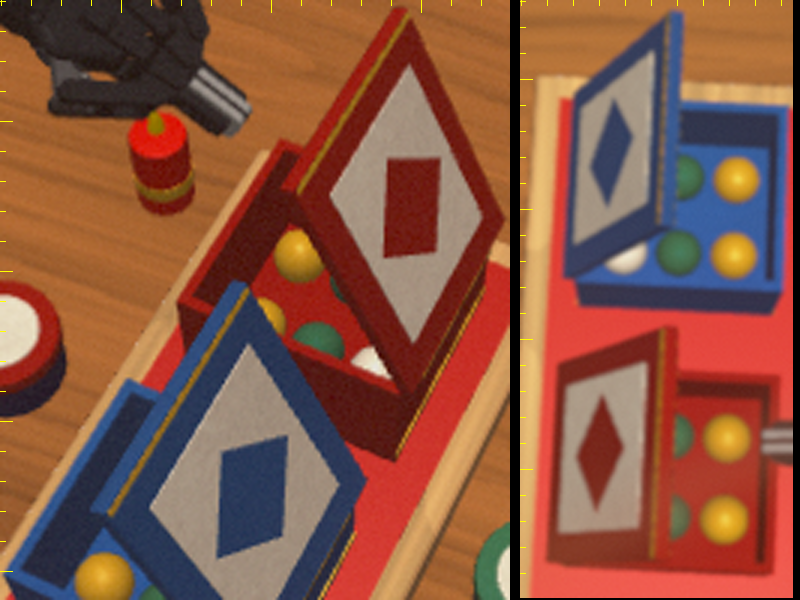

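```bash
cat > meas.py <<'E'
from fit import *; from cell import capture
def quad(im,seed):
    g=cv2.resize(im,None,fx=4,fy=4,interpolation=cv2.INTER_CUBIC); hsv=cv2.cvtColor(g,cv2.COLOR_BGR2HSV)
    m=((hsv[...,1]<85)&(hsv[...,2]>95)).astype(np.uint8)
    m=cv2.morphologyEx(m,cv2.MORPH_OPEN,np.ones((5,5)))
    lab=cv2.connectedComponents(m)[1]; k=lab[int(seed[1]*4),int(seed[0]*4)]
    if k==0: return None
    c=max(cv2.findContours((lab==k).astype(np.uint8),cv2.RETR_EXTERNAL,cv2.CHAIN_APPROX_NONE)[0],key=cv2.contourArea)
    hull=cv2.convexHull(c); e=.02*cv2.arcLength(hull,True); q=cv2.approxPolyDP(hull,e,True)[:,0].astype(float)
    while len(q)>4: e*=1.2; q=cv2.approxPolyDP(hull,e,True)[:,0].astype(float)
    c=c[:,0].astype(float); lines=[]
    for i in range(4):
        a,b=q[i],q[(i+1)%4]; d=(b-a)/np.linalg.norm(b-a); s=(c-a)@d; n=np.abs((c-a)@[-d[1],d[0]])
        P=c[(n<6)&(s>.1*np.linalg.norm(b-a))&(s<.9*np.linalg.norm(b-a))]
        vx,vy,x0,y0=cv2.fitLine(P.astype(np.float32),cv2.DIST_HUBER,0,.01,.01).ravel(); lines.append(np.cross([x0,y0,1],[x0+vx,y0+vy,1]))
    out=[]
    for i in range(4):
        p=np.cross(lines[i-1],lines[i]); out.append(p[:2]/p[2])
    return (np.array(out)+.5)/4-.5
def measure(sets):
    # sets: list of (cam dict, image, lid key, seed)
    obs=[]
    for c,im,k,seed in sets:
        q=quad(im,seed)
        if q is None: print('no quad',k,seed); continue
        obs.append((c,k,q))
    keys=sorted({o[1] for o in obs}); cams=sorted({o[0]['fov_y'] for o in obs})
    G={'b':1.18,'r0':.14}
    def f(p,raw=False):
        out=[]
        for c,k,q in obs:
            pv=np.array([p[0],p[1],.12]); 
            if k=='b': pv=pv+Rz(p[2])@[0,-.2,0]
            x1,x2,w=p[3:6]; X=lid(pv,p[2],p[6+keys.index(k)],[(x1,w,.01),(x1,-w,.01),(x2,-w,.01),(x2,w,.01)])
            uv=project(c,X)+p[-4:].reshape(2,2)[cams.index(c['fov_y'])]
            d=np.linalg.norm(uv[:,None]-q[None],axis=2); j=d.argmin(1)
            out.append(uv-q[j])
        return np.array(out) if raw else np.r_[np.ravel(out),p[-4:]/1.5,(p[3]+p[4]+.174)/.002]
    r=least_squares(f,np.r_[.485,.114,np.radians(86.1),-.15,-.024,.05,[G.get(k,1.12) for k in keys],0,0,0,0],loss='soft_l1')
    sd=np.sqrt(np.diag(np.linalg.inv(r.jac.T@r.jac)))
    for k,a,s in zip(keys,r.x[6:-4],sd[6:-4]): print(k,np.degrees(a).round(2),'+-',np.degrees(s).round(2))
    print('pose',r.x[:2].round(4),np.degrees(r.x[2]).round(2),'inlay',r.x[3:6].round(4),'shift',r.x[-4:].round(2))
    print('rms px',[round(float(np.sqrt((e**2).mean())),2) for e in f(r.x,True)])
def base():
    C={n:capture(n) for n in('scene','top')}; I0={n:cv2.imread(f'pics/{n}0.png') for n in C}
    return C,[(C['scene'],I0['scene'],'r0',(285,170)),(C['scene'],I0['scene'],'b',(280,245)),(C['top'],I0['top'],'r0',(310,297)),(C['top'],I0['top'],'b',(302.7,193))]
E
python3 - <<'E'
from meas import *
C,S=base()
for n,sr,sb in(('scene',(330,163),(280,245)),('top',(296,274),(302.7,193))):
    im=cv2.imread(f'pics/{n}2.png'); S+= [(C[n],im,'r1',sr),(C[n],im,'b',sb)]
for c,im,k,s in S: print(k,s,np.round(quad(im,s),1).tolist())
measure(S)
E
```

```text
Traceback (most recent call last):
TypeError: unsupported operand type(s) for *: 'NoneType' and 'float'
```

```bash
python3 - <<'E'
from meas import *
C,S=base()
for n,sr,sb in(('scene',(330,163),(280,245)),('top',(296,274),(302.7,193))):
    im=cv2.imread(f'pics/{n}2.png'); S+= [(C[n],im,'r1',sr),(C[n],im,'b',sb)]
for c,im,k,s in S:
    q=quad(im,s); h=cv2.cvtColor(im,cv2.COLOR_BGR2HSV)[int(s[1]),int(s[0])]
    print(k,s,h,None if q is None else np.round(q,1).tolist())
E
```

```text
r0 (285, 170) [  3 214 150] None
b (280, 245) [ 13  27 149] [[292.2, 223.5], [322.8, 270.9], [294.7, 322.5], [259.1, 278.6]]
r0 (310, 297) [ 22  34 232] [[304.9, 269.7], [374.1, 271.5], [372.4, 328.4], [302.3, 325.5]]
b (302.7, 193) [ 16  53 154] [[327.2, 137.0], [324.3, 197.3], [294.2, 215.0], [297.8, 160.9]]
r1 (330, 163) [ 15  57 173] [[345.9, 131.4], [370.0, 181.8], [347.3, 223.6], [319.7, 174.6]]
b (280, 245) [ 13  26 156] [[292.2, 223.4], [323.0, 270.9], [294.7, 322.7], [259.0, 278.8]]
r1 (296, 274) [ 16  53 173] [[323.4, 258.9], [319.5, 321.7], [289.6, 324.1], [292.5, 268.2]]
b (302.7, 193) [ 17  53 165] [[327.5, 136.2], [324.5, 197.6], [293.7, 216.0], [297.2, 160.6]]
```

```bash
sed -i 's/(285,170)/(290,180)/' meas.py; python3 - <<'E'
from meas import *
C,S=base()
for n,sr,sb in(('scene',(330,163),(280,245)),('top',(296,274),(302.7,193))):
    im=cv2.imread(f'pics/{n}2.png'); S+= [(C[n],im,'r1',sr),(C[n],im,'b',sb)]
measure(S)
S2=S
for n,sr in(('scene',(330,155)),('top',(300,274))):
    S2.append((C[n],cv2.imread(f'pics/{n}_push.png'),'rp',sr))
measure(S2)
E
```

```text
b 65.75 +- 0.51
r0 8.47 +- 1.13
r1 64.74 +- 0.52
pose [0.4858 0.1157] 86.33 inlay [-0.1499 -0.025   0.0504] shift [ 0.61 -0.45  0.6   0.02]
rms px [0.42, 0.31, 0.3, 1.0, 0.37, 0.32, 0.46, 1.5]
no quad rp (330, 155)
b 65.78 +- 0.5
r0 8.43 +- 1.11
r1 64.73 +- 0.5
rp 74.22 +- 0.57
pose [0.486  0.1157] 86.31 inlay [-0.1498 -0.025   0.0502] shift [ 0.64 -0.36  0.64 -0.1 ]
rms px [0.41, 0.31, 0.31, 1.03, 0.35, 0.34, 0.41, 1.53, 0.38]
```

```bash
python3 - <<'E'
from meas import *
C,S=base()
for n,sr,sb in(('scene',(330,163),(280,245)),('top',(296,274),(302.7,193))):
    im=cv2.imread(f'pics/{n}2.png'); S+= [(C[n],im,'r1',sr),(C[n],im,'b',sb)]
print('no top blue'); measure([s for s in S if not(s[0] is C['top'] and s[2]=='b')])
print('only scene'); measure([s for s in S if s[0] is C['scene'] or s[2]=='r0'])
print('no scene b'); measure([s for s in S if not(s[0] is C['scene'] and s[2]=='b')])
# fine top blue look
im=cv2.imread('pics/top2.png'); a=cv2.resize(im[120:225,285:345],None,fx=5.5,fy=5.5,interpolation=cv2.INTER_CUBIC)
b=cv2.resize(im[238:343,280:340],None,fx=5.5,fy=5.5,interpolation=cv2.INTER_CUBIC)
for o,x0,y0,k in((a,285,120,(302.7,193)),(b,280,238,(296,274))):
    cv2.polylines(o,[((quad(im,k)+.5-[x0,y0])*5.5).astype(int)],True,(0,255,0),1)
cv2.imwrite('pics/topfine.png',np.hstack([a,b]))
E
```

```text
no top blue
b 66.36 +- 0.59
r0 8.43 +- 1.08
r1 64.82 +- 0.52
pose [0.4861 0.1155] 86.19 inlay [-0.1495 -0.0249  0.05  ] shift [ 0.61 -0.14  0.58 -0.16]
rms px [0.29, 0.25, 0.15, 0.24, 0.36, 0.37]
only scene
b 66.3 +- 0.6
r0 8.56 +- 1.12
r1 64.97 +- 0.67
pose [0.4856 0.1153] 86.26 inlay [-0.1494 -0.0249  0.0502] shift [ 0.53 -0.18  0.48  0.04]
rms px [0.3, 0.24, 0.12, 0.25, 0.34]
no scene b
b 65.2 +- 0.6
r0 8.35 +- 1.24
r1 64.75 +- 0.54
pose [0.4859 0.1153] 86.38 inlay [-0.1498 -0.0252  0.0503] shift [ 0.21 -0.38  0.69 -0.11]
rms px [0.34, 0.34, 1.01, 0.36, 0.47, 1.48]
```

View pics/topfine.png

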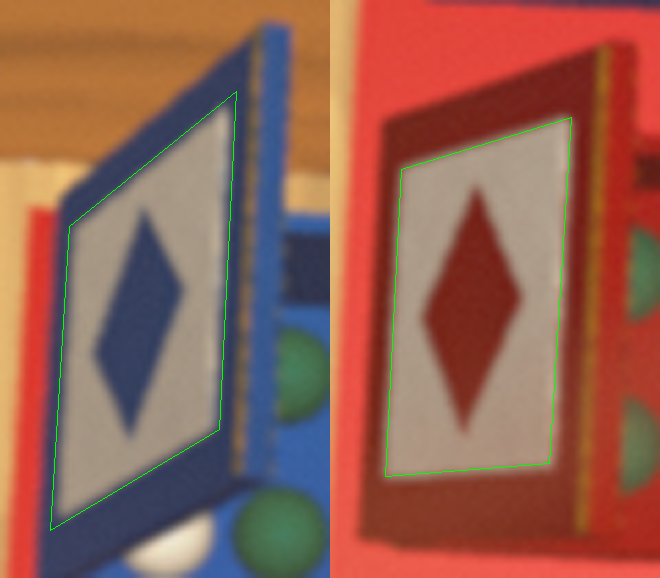

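```bash
python3 - <<'E'
import re
s=open('meas.py').read()
s=s.replace("def quad(im,seed):","def quad(im,seed,k='r'):").replace("hsv=cv2.cvtColor(g,cv2.COLOR_BGR2HSV)","ch=g[...,2 if k=='b' else 1]; x,y=[int(4*v) for v in seed]; hi=np.median(ch[y-6:y+7,x-6:x+7]); dark=50 if k=='b' else 30")
s=s.replace("m=((hsv[...,1]<85)&(hsv[...,2]>95)).astype(np.uint8)","m=(ch>(hi+dark)/2).astype(np.uint8)").replace("quad(im,seed)\n","quad(im,seed,k[0])\n")
open('meas.py','w').write(s)
from meas import *
C,S=base()
for n,sr,sb in(('scene',(330,163),(280,245)),('top',(296,274),(302.7,193))):
    im=cv2.imread(f'pics/{n}2.png'); S+= [(C[n],im,'r1',sr),(C[n],im,'b',sb)]
for c,im,k,s in S:print(k,s,im[int(s[1]),int(s[0])],np.round(quad(im,s,k[0]),1).tolist())
measure(S)
print('no top blue'); measure([s for s in S if not(s[0] is C['top'] and s[2]=='b')])
E
```

```text
r0 (290, 180) [183 211 225] [[299.5, 152.5], [358.9, 181.4], [335.7, 223.1], [273.9, 192.1]]
b (280, 245) [133 140 149] [[292.4, 223.3], [322.9, 270.9], [294.7, 322.9], [258.9, 278.8]]
r0 (310, 297) [201 224 232] [[304.8, 269.3], [374.7, 271.1], [372.6, 328.7], [301.7, 326.0]]
b (302.7, 193) [122 139 154] [[326.5, 138.0], [323.7, 197.3], [294.9, 214.2], [298.0, 161.1]]
r1 (330, 163) [134 153 173] [[345.9, 130.6], [370.3, 181.8], [347.3, 224.0], [319.4, 174.4]]
b (280, 245) [140 147 156] [[292.4, 223.3], [323.0, 270.9], [294.7, 322.8], [258.9, 278.8]]
r1 (296, 274) [137 156 173] [[323.8, 258.3], [320.6, 322.8], [289.0, 325.0], [292.2, 267.9]]
b (302.7, 193) [131 150 165] [[326.5, 138.0], [323.7, 197.3], [294.9, 214.3], [298.0, 161.1]]
b 66.3 +- 0.45
r0 8.52 +- 1.09
r1 64.53 +- 0.51
pose [0.4861 0.1157] 86.18 inlay [-0.1504 -0.0245  0.0507] shift [ 0.63 -0.23  0.66 -0.08]
rms px [0.44, 0.17, 0.2, 0.37, 0.29, 0.17, 0.32, 0.4]
no top blue
b 66.5 +- 0.58
r0 8.53 +- 1.09
r1 64.56 +- 0.53
pose [0.486  0.1155] 86.17 inlay [-0.1501 -0.0245  0.0506] shift [ 0.56 -0.09  0.6  -0.08]
rms px [0.38, 0.17, 0.15, 0.27, 0.17, 0.33]
```

Request:
send_rows(motion=[[-0.4, 0, 0.3, 0, 0, 0, 1], [-0.4, 0, 0.3, 0, 0, 0, 1], [-0.4, 0, 0.3, 0, 0, 0, 1], [-0.3, 0, 0.22, 0, 0, 0, 1], [-0.3, 0, 0.22, 0, 0, 0, 1]])

```text
t: 9.15
eef_pos: [0.4885, 0.0385, 0.2543]
eef_rot: [[-0.036, -0.998, 0.058], [-0.499, 0.069, 0.864], [-0.866, 0.002, -0.5]]
wrist_force: [0.4, 0.0, 0.7]
finger_gap: 0.003
finger_force: 0.0
```

Request:
send_rows(motion=[[-0.25, 0, 0.18, 0, 0, 0, 1], [-0.25, 0, 0.18, 0, 0, 0, 1], [-0.22, 0, 0.16, 0, 0, 0, 1], [-0.2, 0, 0.15, 0, 0, 0, 1], [-0.19, 0, 0.14, 0, 0, 0, 1]])

```text
t: 9.65
eef_pos: [0.4905, 0.0681, 0.2663]
eef_rot: [[-0.04, -0.997, 0.058], [-0.501, 0.071, 0.863], [-0.865, 0.005, -0.502]]
wrist_force: [-0.5, -5.0, -6.1]
finger_gap: -0.0
finger_force: 3.3
```

Request:
send_rows(motion=[[-0.08, 0, 0.08, 0, 0, 0, 1], [-0.07, 0, 0.08, 0, 0, 0, 1], [0, 0, 0, 0, 0, 0, 1]])

```text
t: 9.95
eef_pos: [0.491, 0.0736, 0.268]
eef_rot: [[-0.039, -0.998, 0.058], [-0.5, 0.07, 0.863], [-0.865, 0.004, -0.501]]
wrist_force: [1.0, -5.1, -4.7]
finger_gap: 0.0
finger_force: 3.3
```

```bash
python3 - <<'E'
from plan import *
s=state(); print(s['eef_pos'],s['wrist_force'])
K=s['eef_pos']-HP+.011*(-s['eef_rot'][:,0]); a=K@h; print('K ang',np.degrees(np.arctan2(K[2],-a)),np.hypot(a,K[2]))
E
```

```text
[0.49097051 0.07360258 0.26804657] [ 0.96577239 -5.13769188 -4.68077438]
K ang 77.54678282855471 0.161360941783978
```

Pushed about 1.8° beyond last time; release and measure again.

Request:
send_rows(motion=[[0.2, 0, -0.15, 0, 0, 0, 1], [0.25, 0, -0.18, 0, 0, 0, 1], [0.25, 0, -0.18, 0, 0, 0, 1], [0.25, 0, -0.18, 0, 0, 0, 1], [0.25, 0, -0.18, 0, 0, 0, 1]])

```text
t: 10.45
eef_pos: [0.4888, 0.0403, 0.2538]
eef_rot: [[-0.037, -0.998, 0.059], [-0.497, 0.069, 0.865], [-0.867, 0.003, -0.499]]
wrist_force: [0.5, 0.4, 0.5]
finger_gap: 0.002
finger_force: 0.0
```

Request:
send_rows(motion=[[0.25, 0, -0.18, 0, 0, 0, 1], [0.33, 0, -0.25, 0, 0, 0, 1], [0.4, 0, -0.3, 0, 0, 0, 1], [0.4, 0, -0.3, 0, 0, 0, 1], [0.4, 0, -0.3, 0, 0, 0, 1]])

```text
t: 10.95
eef_pos: [0.4851, -0.0117, 0.2313]
eef_rot: [[-0.038, -0.998, 0.059], [-0.498, 0.07, 0.864], [-0.866, 0.003, -0.5]]
wrist_force: [-0.2, 1.0, 0.1]
finger_gap: -0.0
finger_force: 0.0
```

Request:
send_rows(motion=[[0.3, 0, -0.5, 0, 0, 0, 1], [0.2, 0, -0.7, 0, 0, 0, 1], [0, 0, -0.7, 0, 0, 0, 1], [0, 0, -0.7, 0, 0, 0, 1], [0, 0, -0.3, 0, 0, 0, 1]])

```text
t: 11.45
eef_pos: [0.4808, -0.0817, 0.2582]
eef_rot: [[-0.036, -0.997, 0.061], [-0.5, 0.071, 0.863], [-0.865, 0.001, -0.501]]
wrist_force: [-0.1, 0.3, 0.4]
finger_gap: 0.002
finger_force: 0.0
```

```bash
python3 - <<'E'
from meas import *; from cell import state
C,S=base(); s=state(); print(s['t'],s['eef_pos'],s['wrist_force'])
for n,sr,sb in(('scene',(330,163),(280,245)),('top',(296,274),(302.7,193))):
    im=cv2.imread(f'pics/{n}2.png'); S+= [(C[n],im,'r1',sr),(C[n],im,'b',sb),(C[n],C[n]['img'],'r2',sr),(C[n],C[n]['img'],'b',sb)]
measure(S)
a=[cv2.resize(C[n]['img'][y:y+300,x:x+250],None,fx=1.6,fy=1.6) for n,x,y in(('scene',160,110),('top',225,100))]
cv2.imwrite('pics/end.png',np.hstack(a))
E
```

```text
11.55 [ 0.48077308 -0.0808358   0.25785028] [0.8833175  0.08682918 0.00621668]
b 66.27 +- 0.38
r0 8.56 +- 1.07
r1 64.49 +- 0.48
r2 66.07 +- 0.48
pose [0.4861 0.1158] 86.18 inlay [-0.1505 -0.0246  0.0507] shift [ 0.62 -0.21  0.71 -0.03]
rms px [0.46, 0.16, 0.2, 0.35, 0.3, 0.16, 0.27, 0.16, 0.3, 0.39, 0.3, 0.39]
```

View pics/end.png

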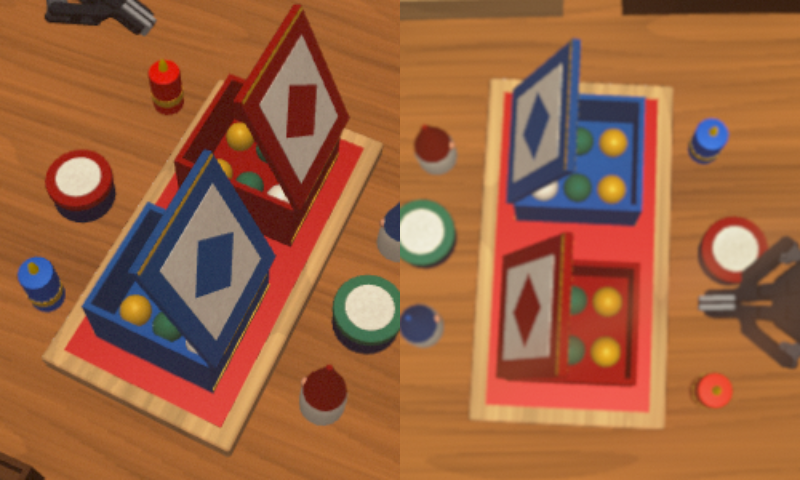

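The picture shows both lids standing parallel. The red lid measures 66.1° and the blue 66.3°. The gripper is clear and the ornaments have not moved.

```bash
python3 -c "from cell import hand_in; print(hand_in())"
```

```text
the job is handed in; nothing more can be done
None
```

The red lid stands by itself at about 66.1°, against about 66.3° for the blue lid (each good to about half a degree), with the gripper clear and the blue lid and ornaments undisturbed; the job is handed in.

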